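Set the travel stop of a binding kiln shutter

TASK

The aluminium shutter on top of the bench kiln binds somewhere on its track before it is closed. Slide it by its wooden handle towards the loading slot, pushing the brass travel stop ahead of it, until you clearly feel it tighten, without forcing it; then back the shutter off and let go, leaving a gap of about 30 mm between its nose and the stop. Do not touch the stop yourself, and leave everything else alone.

Things in the scene. Friction and masses are not known exactly. Their poses are not given: they have to be found in the camera images.
- kiln: Bench annealing kiln, a fixed dark box 240 mm (its x) by 460 mm (y) by 140 mm high. Origin: centre of its underside, on the table. Its y axis is the track's direction: the shutter closes towards +y. The loading slot in its top, 90 by 120 mm, is centred at x +10, y +80 mm. Where the shutter binds is not marked and differs each time.
- track: Two steel guide rails on the kiln's top, 420 mm long, at kiln x -55 and +75 mm, 10 mm high; origin and axes as the kiln's. At the tight spot, 30 mm or more past where the shutter picks up the stop, the resistance grows above the running drag by 1.8 N per mm. 5 to 8 N above that drag is a clear tightening; 16 N above it is forcing and does damage.
- shutter: Aluminium plate 110 (x) by 140 (y) by 12 mm that slides along the kiln's y only (200 mm of travel). Origin: its underside at mid-length, 140 mm above the table; the plate's centre is 10 mm to +x of it; axes as the kiln's. Outside the tight spot it stays where it is left. Running drag: about 2 N alone, about 3.2 N once it pushes the travel stop (that step is not the tight spot).
- handle (a point): Centre of the shutter's upright wooden handle: a block 40 mm wide in x, 16 mm thick in y (the slide direction), rising 42 mm from the plate. This point is 21 mm above the plate and 173 mm above the table. Axes as the kiln's.
- nose (a point): Middle of the leading (+y) face of the shutter's nose, a 16 mm high lug at its leading far corner that overhangs the far (+x) rail and pushes the stop. It lies 65 mm in x and 70 mm in y from the handle's centre, and 160 mm above the table. Axes parallel to the kiln's.
- travel_stop: Brass travel stop: a small saddle block, 26 mm (x) by 22 mm (y), its top 31 mm above the kiln's top, riding on the far (+x) rail ahead of the shutter. It slides only along the rail and stays by friction where it is left. Axes parallel to the kiln's; its origin is not on the block (75 mm to -x of it): use stop_face.
- stop_face (a point): Middle of the face of the travel stop that looks at the shutter's nose (its -y side). The gap is the distance along the kiln's y from the nose to this point; it is zero while they touch. Axes parallel to the kiln's.
- graphite_pad: Bystander: loose black graphite pad 36 x 90 x 10 mm on the near (-x) edge of the kiln's top. Origin: centre of underside.
- tweezers: Bystander: steel tweezers 175 mm long lying on the table.
- bead_dish: Bystander: shallow white bowl, 90 mm wide, 28 mm high, on the table beside the kiln's far side. Origin: centre of underside.
- water_bottle: Bystander: clear bottle 62 mm wide, 190 mm high. Origin: centre of underside.
- tool_mug: Bystander: mug 80 mm wide, 90 mm high. Origin: centre of underside.
- frit_jar: Bystander: small green jar 60 mm wide, 70 mm high, on the table beside the kiln's far side. Origin: centre of underside.
- fire_brick: Bystander: pale fire-brick 110 x 60 x 30 mm. Origin: centre of underside.

How it is judged (in metres and radians):
On the way:
1. the shutter, with the stop at its nose, has been pushed into the tight spot (more than 3 N of tightening) (contact force between shutter and track above 3 N and y of stop_face in the frame of nose below 0.003 m), for 0.1 s.
At the end, for the whole second after the job is handed in: The travel stop stands where the tightening was felt, and the shutter stands still, backed off so that its nose is 20 to 40 mm short of the stop, with the handle released (y of stop_face in the frame of nose between 0.02 and 0.04 m and linear speed of each of shutter, travel_stop below 0.01 m/s); the robot touches nothing.
It fails at once if the shutter is forced into the tight spot (more than 16 N of tightening) (contact force between shutter and track above 16 N).
It fails at once if the robot touches the travel stop itself (contact force between any of the fingers, the arm and travel_stop above 0.5 N).
It fails at once if a bystander is moved by more than 25 mm (distance of any of graphite_pad, tweezers, bead_dish, water_bottle, tool_mug, frit_jar, fire_brick from where it was at the start of the episode above 0.025 m).
It also fails if it takes over 67 s, if anything falls off the work surface, if the arm or the gripper's body presses on something with over 40 N, if the wrist force passes 120 N, or if a joint passes its speed limit or range.

ROBOT

A 6-joint arm with a two-finger parallel gripper is mounted at the origin on the work surface. World frame = base frame: x ahead of the robot, y to its left, z up, the work surface at z = 0. Lengths are in mm, angles in rad, forces in N, time in s.
With the tool pointing down it reaches from about 325 to 925 mm from the base axis. Payload 3.1 kg.
Tool frame: the origin (TCP) lies midway between the tips of the shut fingers; the grasp point (between the pads) lies grasp_offset behind it (grasp_offset is the distance from the TCP to the grasp point, in mm); z points along the fingers, y is the direction in which the jaws open and shut (so a half turn about z gives the same grasp; the last joint's range is limited). The gripper opens to 85 mm and grips with 20 to 120 N. Pads are 22 mm wide; open, the fingers measure 114 mm over their backs; the gripper's body (76 mm by 85 mm) begins 54 mm behind the grasp point. The pads swing forward as they close: fully open they stand 13 mm farther back than shut.
Start: joints at [1.168, 0.217, 1.613, -0, 1.311, -0.112], TCP at [179.18, 598.777, 231.3] pointing down, gripper open.
Joint ranges: [-2.75, 2.75], [-0.78, 2.1], [0.31, 2.55], [-1.13, 4.27], [0.13, 2.63], [-2.58, 2.58]. Speed limits (rad/s): [2.79, 2.79, 3.14, 3.14, 3.14, 3.14].

INTERFACE

Orientations are given as [roll, pitch, yaw] about the fixed x, y, z axes, in that order (R = Rz(yaw) Ry(pitch) Rx(roll)).
In Python, from workcell import state, capture, hand_in, grasp_offset gives the robot as it stands.
- The arm moves only by the tool drive_tool, never from a script. Its argument "targets" is text: rows parted by semicolons, each of 6 numbers parted by spaces: the shift along the tool's x, y, z in mm, then the turn, a rotation vector about the tool's x, y, z in degrees. A call has 1 to 5 rows; each row is the pose to reach, as a shift and turn from the pose commanded when the call began, along the tool's axes at that moment; what a row does not reach only later rows make up. A row lasts 1/10 s, in which the tool goes at most 50 mm and 8.59 degrees, less where a joint would pass 70% of its speed; a pose out of reach is approached as far as the arm can. A call with a gripper value outside its range is refused whole. "hand" is the opening in per cent of the stroke, from 0 (shut) to 100 (fully open), set as the call begins (left out, the last holds). The fingers move at their own pace and stop on an object; "newtons" is the grip in N (left out, the last holds). Time passes only in rows, so rows that repeat a pose let the fingers close. It gives the time, the measured TCP pose, the force and the opening at its end, in the units of the state.
- state(): the state, without advancing time (a new reading comes with each control period).
- capture(name): name is "scene" or "top"; returns a dict with "image" (400x640x3 uint8, blue, green, red), "depth" (400x640 float32, mm along the optical axis (not along the pixel's ray), 0 where there is no reading), "vertical_fov" (degrees; the focal length in pixels is half the picture's height over the tangent of half this angle, whatever the lens; pixels are square), "cx", "cy" (the principal point, pixels), "xyz" and "attitude" of the camera in the world. Camera axes: x right, y down, z forward; pixel columns grow to the right and rows downward; lengths in mm; the calibration is good to about 2 mm. A picture is of the moment at which its call begins.
- hand_in(): hands the job in, once; it reports no verdict.
The state is a dict: "time_s": time; "joint_positions": joint angles; "dq": joint speeds; "joint_efforts": joint torques, N m; "ee_pos": TCP position; "tool_rot": TCP orientation; "wrist_force": force on the tool from outside, world axes, zero at the start; "torque": the same for the moment, N m; "gripper_width": opening from 0.0 (shut) to 1.0 (fully open).
Only numpy, scipy, OpenCV 4.12 (cv2) and the standard library are available. Lean on these libraries where they do the work, as an engineer would, in place of code of your own. Each camera call takes 0.05 s, during which the arm holds its last target.

## Working session

There is one attempt and no reset: what is moved stays moved. The work goes in short steps, Python scripts to look and compute and a tool call to move; the robot and the scene stay as the last step left them, time stands still between calls to the robot, and variables do not carry over. Pictures are saved under pics/ and viewed, and the job is handed in when it is done.

Besides the shell and the picture viewer there is one more tool, called after "Request:" in YAML: its name, and indented under it one key for each argument. drive_tool: Moves the arm, as the interface text tells. Its arguments: {"type":"object","properties":{"targets":{"type":"string"},"hand":{"type":"number"},"newtons":{"type":"number"}},"required":["targets"]}

```bash
mkdir -p pics; ls
cat > h.py <<'E'
import numpy as np,cv2
from workcell import state,capture,hand_in,grasp_offset
from scipy.spatial.transform import Rotation as R
E
python3 - <<'E'
from h import *
print(state(), grasp_offset)
for n in("scene","top"):
    c=capture(n); cv2.imwrite(f"pics/{n}0.png",c["image"]); np.savez(f"{n}0.npz",**c)
    print(n,{k:v for k,v in c.items() if k not in("image","depth")})
E
```

```text
pics
{'time_s': 0.0, 'joint_positions': array([ 1.16783923e+00,  2.17783173e-01,  1.61495904e+00,  2.73693186e-05,
        1.31132280e+00, -1.12201684e-01]), 'dq': array([-8.17864686e-05,  9.89203829e-04,  9.96461480e-04, -2.12559787e-04,
        5.44936683e-04,  8.52257844e-04]), 'joint_efforts': array([-2.09780305e-04, -3.96861219e+01, -3.03848362e+01, -2.33863775e-04,
        9.81764286e-03, -1.62824165e-05]), 'ee_pos': array([178.8142424 , 598.00088462, 229.93729224]), 'tool_rot': array([-3.13913880e+00, -3.03090916e-04,  2.85082982e+00]), 'wrist_force': array([-0.0877555 , -0.13604175, -0.80229835]), 'torque': array([-0.00421772,  0.02175072, -0.03475391]), 'gripper_width': 0.9984167064676915} 18.700000000000003
scene {'vertical_fov': 56.050266989015164, 'cx': 322.6017982934793, 'cy': 195.7039484673353, 'xyz': array([1559.93046208, -658.07106961,  966.84771958]), 'attitude': array([-2.19113289, -0.00888484,  0.97073677])}
top {'vertical_fov': 57.31505418286547, 'cx': 318.8122830126443, 'cy': 199.27049088819678, 'xyz': array([ 351.10377117,   50.70199284, 1206.95910016]), 'attitude': array([-2.96708741, -0.03404109, -1.56217982])}
```

View pics/scene0.png

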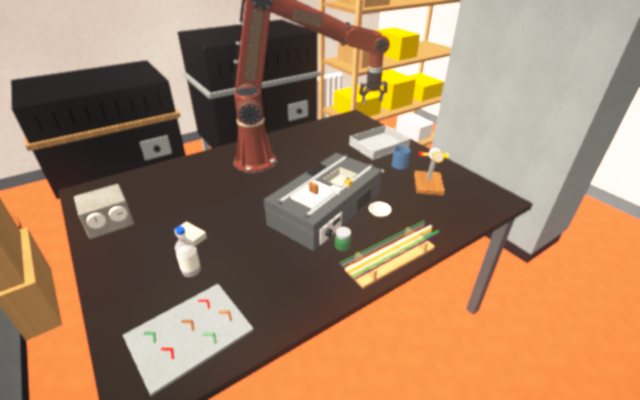

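View pics/top0.png

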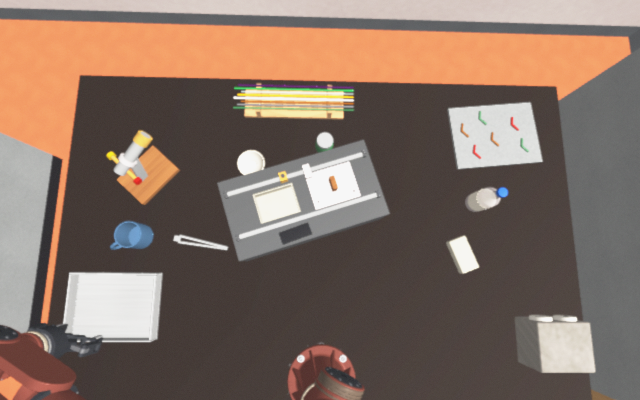

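```bash
cat >> h.py <<'E'
def cloud(c):
    d=c["depth"].astype(float);h,w=d.shape
    f=h/2/np.tan(np.radians(float(c["vertical_fov"]))/2)
    v,u=np.mgrid[:h,:w]
    P=np.stack([(u-c["cx"])/f*d,(v-c["cy"])/f*d,d],-1)
    W=P@R.from_euler("xyz",c["attitude"]).as_matrix().T+c["xyz"]
    W[d<=0]=np.nan
    return W
E
python3 - <<'E'
from h import *
for n,roi in(("top",(205,130,200,140)),("scene",(255,140,140,110))):
    c=dict(np.load(n+"0.npz")); W=cloud(c)
    x,y,w,h=roi
    im=c["image"][y:y+h,x:x+w]; cv2.imwrite(f"pics/{n}_zoom.png",cv2.resize(im,None,fx=4,fy=4,interpolation=cv2.INTER_CUBIC))
    z=W[...,2]; 
    print(n,"table z", np.nanmedian(z[(abs(z)<15)]))
    m=np.zeros(z.shape,bool); m[y:y+h,x:x+w]=1
    zz=z[m]; print(np.histogram(zz[np.isfinite(zz)],bins=np.arange(-10,220,10)))
    if n=="top":
        k=m&(z>134)&(z<148); r=cv2.minAreaRect(W[k][:,:2].astype(np.float32)); print(r)
    else:
        k=m&(z>134)&(z<148); r=cv2.minAreaRect(W[k][:,:2].astype(np.float32)); print(r)
E
```

```text
top table z 0.4951246040227488
(array([6640, 7858,  210,  173,   48,   67,   38,  142,  117,   35,  137,
        903,   64,   72, 3528, 5289, 2287,   99,   84,   12,   75,    0]), array([-10,   0,  10,  20,  30,  40,  50,  60,  70,  80,  90, 100, 110,
       120, 130, 140, 150, 160, 170, 180, 190, 200, 210]))
((542.69775390625, 63.30992126464844), (240.8762969970703, 461.1969299316406), 18.03082847595215)
scene table z -0.49039422617420314
(array([4641, 2450,  362,  422,  369,  358,  471,  406,  300,  261,  337,
        355,  313,  332, 1810, 1380,  570,   96,   36,   24,   27,    0]), array([-10,   0,  10,  20,  30,  40,  50,  60,  70,  80,  90, 100, 110,
       120, 130, 140, 150, 160, 170, 180, 190, 200, 210]))
((373.6220397949219, 5.948974609375), (605.521240234375, 468.015869140625), 17.885299682617188)
```

```bash
ls pics
```

```text
scene0.png
scene_zoom.png
top0.png
top_zoom.png
```

View pics/top_zoom.png

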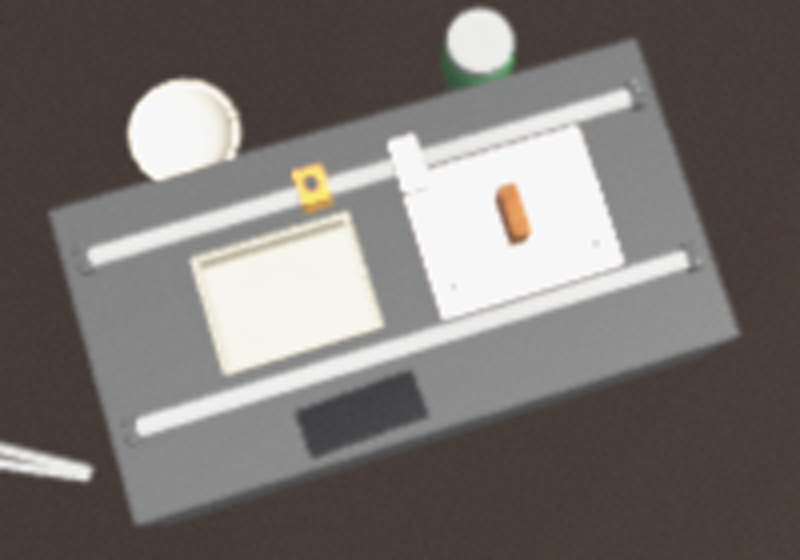

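Run:
```python
from h import *
c=dict(np.load("top0.npz")); W=cloud(c)
a=np.radians(18.03); ex=np.array([np.cos(a),np.sin(a)]); ey=np.array([-ex[1],ex[0]])
C=np.array([542.7,63.3])
K=np.stack([(W[...,:2]-C)@ex,(W[...,:2]-C)@ey,W[...,2]],-1)
# rasterise in kiln frame, 2mm/pixel: up=+x,left=+y
m=(abs(K[...,0])<130)&(abs(K[...,1])<240)&(K[...,2]>100)
print("edges",[ (np.percentile(K[m&(K[...,2]>130)][:,i],[.5,99.5])) for i in (0,1)])
def box(name,k):
    p=K[k&m]; print(name,len(p),p.min(0).round(1),p.max(0).round(1),np.median(p,0).round(1))
z=K[...,2];x=K[...,0];y=K[...,1]
box("handle",(z>180)&(x<40)&(x>-40))
box("handle mid",(z>165)&(x<40)&(x>-40))
far=(x>55)&(x<100)
box("far >156",(z>156)&far)
for yy in range(-230,230,8):
    k=m&far&(y>=yy)&(y<yy+8); 
    print(yy,k.sum(),np.percentile(z[k],[50,90,100]).round(1) if k.sum() else "",end="; ")
hsv=cv2.cvtColor(c["image"],cv2.COLOR_BGR2HSV)
br=(hsv[...,1]>110)&(hsv[...,2]>60)&m
for nm,k in(("brass",br&(x>50)),("wood",br&(x<40))):
    v,u=np.nonzero(k); print(nm,len(u),u.min() ,u.max(),v.min(),v.max()); print(np.c_[u,v,K[k].round(0)].astype(int).tolist())
```

```text
edges [array([-119.60469793,  118.9158069 ]), array([-227.41582714,  228.06693765])]
handle 86 [  -9.9 -100.5  180.4] [ 28.1 -84.4 197.6] [  8.6 -91.8 193.6]
handle mid 99 [ -10.2 -100.5  167. ] [ 28.3 -84.  197.6] [  7.6 -90.9 193.2]
far >156 182 [  55.5 -216.4  156. ] [ 89.4 216.6 180.1] [ 72.4 -22.8 169.4]
-230 34 [140.2 142.8 145.8]; -222 29 [140.  155.  156.5]; -214 44 [145.1 156.8 158.9]; -206 42 [141.3 150.1 152. ]; -198 35 [140.9 149.9 152. ]; -190 37 [140.7 150.7 155.2]; -182 37 [141.4 151.9 153.5]; -174 38 [141.6 151.6 154. ]; -166 36 [142.8 150.9 152.5]; -158 35 [145.4 152.4 154.5]; -150 35 [148.5 154.1 155. ]; -142 37 [147.  152.7 156.2]; -134 34 [149.1 152.3 154.4]; -126 38 [148.7 153.5 154.5]; -118 35 [148.7 153.7 155.3]; -110 37 [147.8 152.7 154.4]; -102 35 [148.3 152.2 155.4]; -94 37 [147.  152.  155.6]; -86 36 [148.2 153.6 156. ]; -78 38 [148.7 153.5 157.9]; -70 35 [147.7 153.5 155.9]; -62 37 [148.  152.4 154.1]; -54 36 [147.4 152.3 155.2]; -46 26 [168.4 171.3 172.9]; -38 34 [168.4 171.2 172.5]; -30 41 [167.3 170.7 171.7]; -22 40 [141.5 150.7 153.7]; -14 38 [142.1 15
[... 3333 characters left out ...]
195], [331, 184, 6, -86, 195], [332, 184, 5, -88, 195], [333, 184, 4, -91, 195], [334, 184, 3, -94, 195], [335, 184, 2, -96, 195], [332, 185, 1, -87, 197], [333, 185, 1, -90, 193], [334, 185, 0, -93, 196], [335, 185, -1, -95, 196], [336, 185, -1, -99, 191], [332, 186, -1, -86, 196], [333, 186, -2, -89, 195], [334, 186, -3, -92, 197], [335, 186, -3, -95, 192], [336, 186, -4, -98, 191], [332, 187, -3, -86, 192], [333, 187, -4, -89, 192], [334, 187, -6, -91, 196], [335, 187, -6, -94, 192], [336, 187, -7, -96, 195], [333, 188, -7, -87, 195], [334, 188, -8, -91, 192], [335, 188, -9, -93, 195], [336, 188, -10, -95, 196], [333, 189, -9, -87, 189], [334, 189, -9, -90, 187], [335, 189, -9, -94, 182]]
```

```bash
cat >> h.py <<'E'
A=np.radians(18.03); ex=np.array([np.cos(A),np.sin(A),0]); ey=np.array([-ex[1],ex[0],0]); C=np.array([542.7,63.3,0])
YAW=A
def k2w(p): return C+p[0]*ex+p[1]*ey+np.array([0,0,p[2]])
def w2k(p): d=np.asarray(p)-C; return np.array([d@ex,d@ey,d[2]])
def delta(pk,yaw=YAW):
    s=state(); Rn=R.from_euler("xyz",s["tool_rot"]); Rt=R.from_euler("xyz",[np.pi,0,yaw])
    d=Rn.inv().apply(k2w(pk)-s["ee_pos"]); rv=(Rn.inv()*Rt).as_rotvec(degrees=True)
    print("t",round(s["time_s"],2),"kiln",w2k(s["ee_pos"]).round(1),"rot",s["tool_rot"].round(3),"shift",d.round(1),"rv",rv.round(2),"F",s["wrist_force"].round(2),"gw",round(s["gripper_width"],3),"q6",s["joint_positions"][5].round(2))
E
python3 -c "
from h import *
delta((9.5,-92,250))"
```

```text
t 0.1 kiln [-180.4  621.1  230.1] rot [-3.139 -0.     2.851] shift [-562.  -478.3  -19. ] rv [-7.0000e-02  1.5000e-01  1.4531e+02] F [ 0.92 -0.16  0.07] gw 1.003 q6 -0.11
```

Request:
drive_tool:
  targets: "-38 -32 -10 0 0 8; -76 -64 -20 0 0 16; -114 -96 -20 0 0 24; -150 -128 -20 0 0 32; -188 -160 -20 0 0 40"
  hand: 100
  newtons: 30

```text
time_s: 0.6
ee_pos: [313.7, 389.7, 250.9]
tool_rot: [-3.141, 0.0, 2.148]
wrist_force: [0.4, 0.3, 0.4]
gripper_width: 1.001
```

```bash
python3 -c "
from h import *
delta((9.5,-92,250))"
```

```text
t 0.6 kiln [-116.7  381.3  250.9] rot [-3.141  0.     2.148] shift [-489.8   -0.8    1. ] rv [-0.0000e+00  3.0000e-02  1.0502e+02] F [0.4  0.32 0.4 ] gw 1.001 q6 0.18
```

Request:
drive_tool:
  targets: "-45 0 0 0 0 8.5; -90 0 0 0 0 17; -135 0 0 0 0 25; -180 0 0 0 0 33; -225 0 0 0 0 41"

```text
time_s: 1.1
ee_pos: [437.4, 201.9, 251.0]
tool_rot: [-3.141, -0.0, 1.431]
wrist_force: [-0.0, 0.1, 0.6]
gripper_width: 1.0
```

```bash
python3 -c "
from h import *
delta((9.5,-92,250))"
```

```text
t 1.1 kiln [-57.2 164.4 251. ] rot [-3.141 -0.     1.431] shift [-201.1  172.4    0.9] rv [-1.000e-02  1.000e-02  6.398e+01] F [-0.01  0.08  0.62] gw 1.0 q6 0.43
```

Request:
drive_tool:
  targets: "-36 31 0 0 0 8.5; -72 62 0 0 0 17; -108 93 0 0 0 25; -144 124 0 0 0 33; -180 154 0 0 0 41"

```text
time_s: 1.6
ee_pos: [566.1, 2.9, 250.7]
tool_rot: [-3.141, 0.0, 0.715]
wrist_force: [0.3, -0.2, 0.2]
gripper_width: 1.006
```

```bash
python3 -c "
from h import *
delta((9.5,-92,250))"
```

```text
t 1.6 kiln [  3.6 -64.7 250.7] rot [-3.141  0.     0.715] shift [-5.2 27.4  0.7] rv [-0.04  0.03 22.96] F [ 0.31 -0.16  0.16] gw 1.006 q6 0.74
```

Request:
drive_tool:
  targets: "-3 12 0 0 0 8; -5 27.5 0 0 0 16; -5 27.5 0.5 0 0 23; -5 27.5 0.5 0 0 23; -5 27.5 0.5 0 0 23"

```text
time_s: 2.1
ee_pos: [579.7, -19.1, 250.2]
tool_rot: [-3.141, 0.001, 0.323]
wrist_force: [-1.5, -0.4, -0.4]
gripper_width: 0.997
```

Run:
```python
from h import *
delta((9.5,-92,180))
for n,roi in(("top",(205,130,200,140)),("scene",(255,140,140,110))):
    c=capture(n); x,y,w,h=roi
    cv2.imwrite(f"pics/{n}1.png",cv2.resize(c["image"][y:y+h,x:x+w],None,fx=4,fy=4,interpolation=cv2.INTER_CUBIC)); np.savez(f"{n}1.npz",**c)
```

```text
t 2.1 kiln [  9.6 -89.8 250.2] rot [-3.141e+00  1.000e-03  3.230e-01] shift [-0.1  2.2 70.2] rv [-0.03  0.06  0.46] F [-1.47 -0.38 -0.35] gw 0.997 q6 1.09
```

View pics/scene1.png

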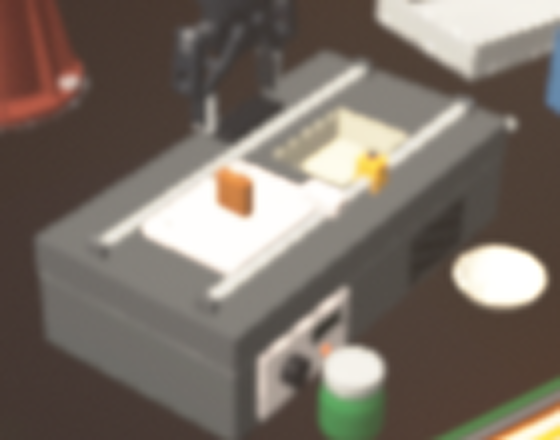

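Request:
drive_tool:
  targets: "0.5 2 30 0 0 0.5; 0.5 2 60 0 0 0.5; 0.5 2 87 0 0 0.5; 0.5 2 87 0 0 0.5; 0.5 2 87 0 0 0.5"

```text
time_s: 2.7
ee_pos: [580.9, -20.6, 163.8]
tool_rot: [-3.141, 0.001, 0.313]
wrist_force: [0.9, -0.5, 0.3]
gripper_width: 1.0
```

Run:
```python
from h import *
delta((10,-92,163))
for n,roi in(("scene",(255,120,140,110)),):
    c=capture(n); x,y,w,h=roi
    cv2.imwrite(f"pics/{n}2.png",cv2.resize(c["image"][y:y+h,x:x+w],None,fx=5,fy=5,interpolation=cv2.INTER_CUBIC)); np.savez(f"{n}2.npz",**c)
```

```text
t 2.7 kiln [ 10.4 -91.6 163.8] rot [-3.141e+00  1.000e-03  3.130e-01] shift [-0.4  0.4  0.8] rv [-0.02  0.05 -0.12] F [ 0.91 -0.49  0.26] gw 1.0 q6 1.1
```

View pics/scene2.png

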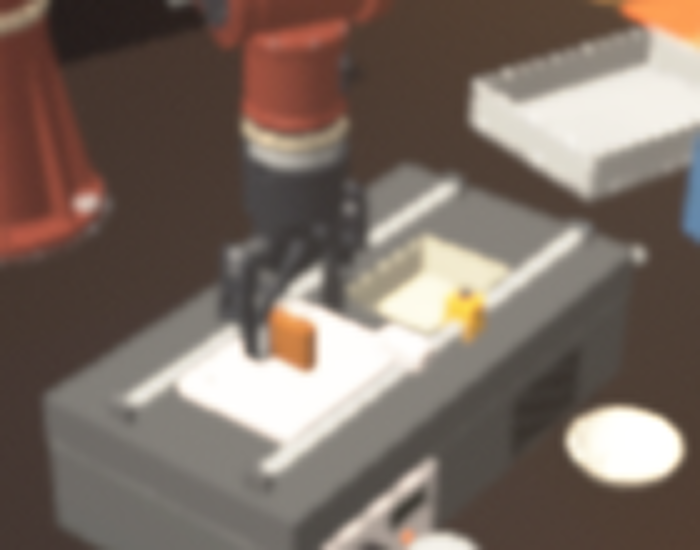

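Request:
drive_tool:
  targets: "0 0 0 0 0 0; 0 0 0 0 0 0; 0 0 0 0 0 0; 0 0 0 0 0 0; 0 0 0 0 0 0"
  hand: 0
  newtons: 30

```text
time_s: 3.25
ee_pos: [581.5, -21.3, 164.4]
tool_rot: [3.141, -0.001, 0.312]
wrist_force: [0.3, -1.8, -0.4]
gripper_width: 0.178
```

Run:
```python
from h import *
delta((10,-92,163))
```

```text
t 3.25 kiln [ 10.7 -92.5 164.4] rot [ 3.141e+00 -1.000e-03  3.120e-01] shift [-0.7 -0.5  1.4] rv [ 0.05 -0.04 -0.18] F [ 0.28 -1.78 -0.4 ] gw 0.178 q6 1.1
```

Request:
drive_tool:
  targets: "0 -6 0 0 0 0; 0 -14 0 0 0 0; 0 -22 0 0 0 0; 0 -30 0 0 0 0; 0 -36 0 0 0 0"

```text
time_s: 3.75
ee_pos: [570.1, 14.1, 164.4]
tool_rot: [3.141, -0.0, 0.312]
wrist_force: [-0.7, -2.3, 4.9]
gripper_width: 0.179
```

```bash
cat >> h.py <<'E'
def st():
    s=state(); f=s["wrist_force"]; print("t",round(s["time_s"],2),"kiln",w2k(s["ee_pos"]).round(2),"yaw",s["tool_rot"][2].round(3),"Fk",np.array([f@ex,f@ey,f[2]]).round(2),"gw",round(s["gripper_width"],3))
E
python3 -c "
from h import *
st()"
```

```text
t 3.75 kiln [ 10.77 -55.3  164.35] yaw 0.312 Fk [-1.37 -1.98  4.87] gw 0.179
```

Request:
drive_tool:
  targets: "0 -4 0 0 0 0; 0 -8 0 0 0 0; 0 -12 0 0 0 0; 0 -16 0 0 0 0; 0 -20 0 0 0 0"

```text
time_s: 4.25
ee_pos: [564.2, 32.3, 164.4]
tool_rot: [3.14, -0.0, 0.312]
wrist_force: [-0.7, -4.3, 5.0]
gripper_width: 0.187
```

```bash
python3 -c "
from h import *
st()"
```

```text
t 4.25 kiln [ 10.8  -36.15 164.36] yaw 0.312 Fk [-2.02 -3.88  5.02] gw 0.187
```

Request:
drive_tool:
  targets: "0 -4 0 0 0 0; 0 -8 0 0 0 0; 0 -12 0 0 0 0; 0 -16 0 0 0 0; 0 -18 0 0 0 0"

```text
time_s: 4.75
ee_pos: [558.6, 49.5, 164.4]
tool_rot: [3.141, -0.0, 0.312]
wrist_force: [-0.8, -3.9, 4.9]
gripper_width: 0.182
```

```bash
python3 -c "
from h import *
st()"
```

```text
t 4.75 kiln [ 10.83 -18.   164.36] yaw 0.312 Fk [-1.99 -3.49  4.9 ] gw 0.182
```

Request:
drive_tool:
  targets: "0 -0.6 0 0 0 0; 0 -1.2 0 0 0 0; 0 -1.8 0 0 0 0; 0 -2.4 0 0 0 0; 0 -3 0 0 0 0"

```text
time_s: 5.25
ee_pos: [557.7, 52.2, 164.3]
tool_rot: [3.141, -0.0, 0.312]
wrist_force: [-1.0, -3.9, 4.6]
gripper_width: 0.181
```

```bash
python3 -c "
from h import *
st()"
```

```text
t 5.25 kiln [ 10.82 -15.21 164.34] yaw 0.312 Fk [-2.14 -3.38  4.62] gw 0.181
```

Request:
drive_tool:
  targets: "0 -0.6 0 0 0 0; 0 -1.2 0 0 0 0; 0 -1.8 0 0 0 0; 0 -2.4 0 0 0 0; 0 -3 0 0 0 0"

```text
time_s: 5.75
ee_pos: [556.8, 55.0, 164.4]
tool_rot: [3.141, -0.0, 0.312]
wrist_force: [-1.9, -3.8, 4.6]
gripper_width: 0.187
```

```bash
python3 -c "
from h import *
st()"
```

```text
t 5.75 kiln [ 10.82 -12.22 164.35] yaw 0.312 Fk [-3.04 -3.05  4.56] gw 0.187
```

Request:
drive_tool:
  targets: "0 -0.6 0 0 0 0; 0 -1.2 0 0 0 0; 0 -1.8 0 0 0 0; 0 -2.4 0 0 0 0; 0 -3 0 0 0 0"

```text
time_s: 6.25
ee_pos: [555.8, 57.9, 164.3]
tool_rot: [3.141, 0.0, 0.312]
wrist_force: [-1.3, -4.5, 5.2]
gripper_width: 0.182
```

Request:
drive_tool:
  targets: "0 -0.6 0 0 0 0; 0 -1.2 0 0 0 0; 0 -1.8 0 0 0 0; 0 -2.4 0 0 0 0; 0 -3 0 0 0 0"

```text
time_s: 6.75
ee_pos: [554.9, 60.8, 164.4]
tool_rot: [3.141, -0.0, 0.312]
wrist_force: [-1.5, -3.9, 5.8]
gripper_width: 0.176
```

Request:
drive_tool:
  targets: "0 -0.6 0 0 0 0; 0 -1.2 0 0 0 0; 0 -1.8 0 0 0 0; 0 -2.4 0 0 0 0; 0 -3 0 0 0 0"

```text
time_s: 7.25
ee_pos: [554.0, 63.6, 164.3]
tool_rot: [3.141, -0.0, 0.312]
wrist_force: [-1.6, -3.7, 5.3]
gripper_width: 0.184
```

Request:
drive_tool:
  targets: "0 -0.6 0 0 0 0; 0 -1.2 0 0 0 0; 0 -1.8 0 0 0 0; 0 -2.4 0 0 0 0; 0 -3 0 0 0 0"

```text
time_s: 7.75
ee_pos: [553.0, 66.4, 164.4]
tool_rot: [3.141, 0.0, 0.312]
wrist_force: [-1.3, -4.2, 5.7]
gripper_width: 0.182
```

Request:
drive_tool:
  targets: "0 -0.6 0 0 0 0; 0 -1.2 0 0 0 0; 0 -1.8 0 0 0 0; 0 -2.4 0 0 0 0; 0 -3 0 0 0 0"

```text
time_s: 8.25
ee_pos: [552.3, 68.9, 164.4]
tool_rot: [3.14, -0.0, 0.312]
wrist_force: [-0.4, -6.0, 5.1]
gripper_width: 0.182
```

Request:
drive_tool:
  targets: "0 -0.3 0 0 0 0; 0 -0.6 0 0 0 0; 0 -1 0 0 0 0; 0 -1 0 0 0 0"

```text
time_s: 8.65
ee_pos: [552.1, 69.5, 164.3]
tool_rot: [3.139, -0.0, 0.312]
wrist_force: [-0.7, -5.6, 5.0]
gripper_width: 0.181
```

```bash
python3 -c "
from h import *
st()"
```

```text
t 8.65 kiln [ 10.83   2.98 164.34] yaw 0.312 Fk [-2.42 -5.06  5.04] gw 0.181
```

Request:
drive_tool:
  targets: "0 -0.4 0 0 0 0; 0 -0.8 0 0 0 0; 0 -1.2 0 0 0 0; 0 -1.2 0 0 0 0"

```text
time_s: 9.05
ee_pos: [551.8, 70.2, 164.4]
tool_rot: [3.138, -0.0, 0.312]
wrist_force: [-1.4, -7.3, 5.0]
gripper_width: 0.184
```

```bash
python3 -c "
from h import *
st()"
```

```text
t 9.05 kiln [ 10.83   3.7  164.36] yaw 0.312 Fk [-3.55 -6.54  4.96] gw 0.184
```

Request:
drive_tool:
  targets: "0 -0.5 0 0 0 0; 0 -1 0 0 0 0; 0 -1.5 0 0 0 0; 0 -1.5 0 0 0 0"

```text
time_s: 9.45
ee_pos: [551.6, 71.1, 164.4]
tool_rot: [3.137, -0.0, 0.312]
wrist_force: [-0.6, -9.6, 4.4]
gripper_width: 0.184
```

```bash
python3 -c "
from h import *
st()"
```

```text
t 9.45 kiln [ 10.85   4.66 164.36] yaw 0.312 Fk [-3.58 -8.98  4.42] gw 0.184
```

Request:
drive_tool:
  targets: "0 -0.4 0 0 0 0; 0 -0.8 0 0 0 0; 0 -0.8 0 0 0 0; 0 -0.8 0 0 0 0"

```text
time_s: 9.85
ee_pos: [551.4, 71.5, 164.4]
tool_rot: [3.137, -0.0, 0.312]
wrist_force: [-0.3, -8.4, 5.0]
gripper_width: 0.181
```

Run:
```python
from h import *
st()
for n,roi in(("top",(205,130,200,140)),("scene",(255,120,140,110)),):
    c=capture(n); x,y,w,h=roi
    cv2.imwrite(f"pics/{n}3.png",cv2.resize(c["image"][y:y+h,x:x+w],None,fx=4,fy=4,interpolation=cv2.INTER_CUBIC)); np.savez(f"{n}3.npz",**c)
st()
```

```text
t 9.85 kiln [ 10.83   5.11 164.36] yaw 0.312 Fk [-2.89 -7.93  5.  ] gw 0.181
t 9.95 kiln [ 10.85   5.13 164.37] yaw 0.312 Fk [-2.11 -9.18  4.95] gw 0.184
```

View pics/scene3.png

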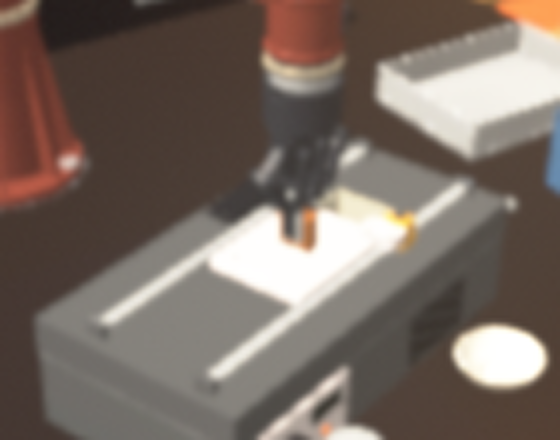

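View pics/top3.png

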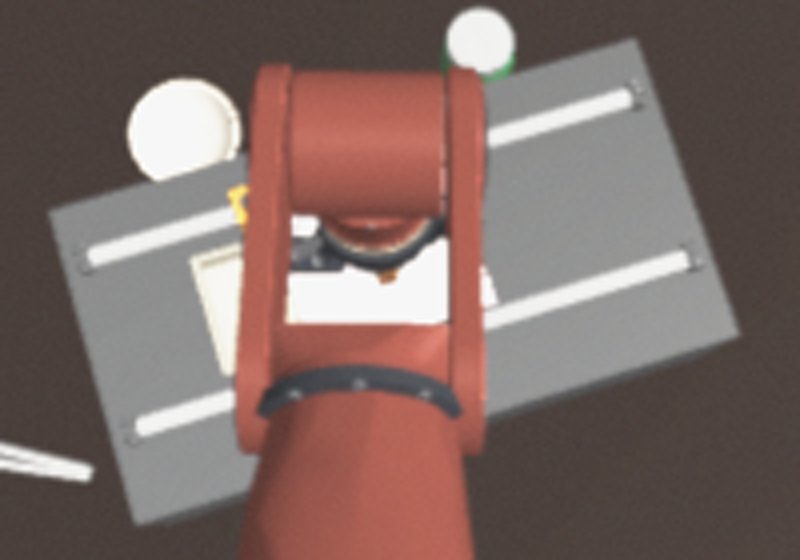

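Request:
drive_tool:
  targets: "0 3 0 0 0 0; 0 10 0 0 0 0; 0 18 0 0 0 0; 0 26 0 0 0 0; 0 32 0 0 0 0"

```text
time_s: 10.45
ee_pos: [560.1, 44.6, 164.4]
tool_rot: [-3.139, 0.0, 0.312]
wrist_force: [-1.8, 1.7, 6.9]
gripper_width: 0.182
```

Request:
drive_tool:
  targets: "0 0 0 0 0 0; 0 0 0 0 0 0"

```text
time_s: 10.65
ee_pos: [560.5, 43.6, 164.4]
tool_rot: [-3.141, -0.0, 0.312]
wrist_force: [-1.2, -2.3, 5.1]
gripper_width: 0.18
```

Run:
```python
from h import *
st()
```

```text
t 10.65 kiln [ 10.8  -24.21 164.37] yaw 0.312 Fk [-1.9  -1.8   5.05] gw 0.18
```

Request:
drive_tool:
  targets: "0 0.5 0 0 0 0; 0 0.5 0 0 0 0; 0 0.5 0 0 0 0; 0 0.5 0 0 0 0; 0 0.5 0 0 0 0"
  hand: 100

```text
time_s: 11.15
ee_pos: [560.5, 43.0, 163.4]
tool_rot: [-3.141, 0.0, 0.311]
wrist_force: [0.5, -0.9, 0.3]
gripper_width: 0.998
```

Run:
```python
from h import *
st()
```

```text
t 11.15 kiln [ 10.62 -24.81 163.45] yaw 0.311 Fk [ 0.19 -0.97  0.33] gw 0.998
```

Request:
drive_tool:
  targets: "0 0 -20 0 0 0; 0 0 -50 0 0 0; 0 0 -80 0 0 0; 0 0 -110 0 0 0; 0 0 -120 0 0 0"

```text
time_s: 11.65
ee_pos: [562.7, 42.8, 288.0]
tool_rot: [3.139, -0.007, 0.311]
wrist_force: [0.6, -1.2, 0.3]
gripper_width: 1.004
```

Request:
drive_tool:
  targets: "0 40 -10 0 0 0; 0 80 -20 0 0 0; 0 120 -20 0 0 0; 0 160 -20 0 0 0; 0 200 -20 0 0 0"

```text
time_s: 12.15
ee_pos: [621.9, -148.9, 302.4]
tool_rot: [-3.14, 0.001, 0.311]
wrist_force: [0.3, -0.0, -0.0]
gripper_width: 1.001
```

Request:
drive_tool:
  targets: "0 20 0 0 0 0; 0 30 0 0 0 0; 0 30 0 0 0 0; 0 30 0 0 0 0; 0 30 0 0 0 0"

```text
time_s: 12.65
ee_pos: [631.0, -174.4, 303.9]
tool_rot: [-3.141, -0.0, 0.313]
wrist_force: [-0.2, -0.4, 0.3]
gripper_width: 1.002
```

Run:
```python
from h import *
st()
for n,roi in(("top",(205,130,200,140)),("scene",(255,120,140,110)),):
    c=capture(n); x,y,w,h=roi
    cv2.imwrite(f"pics/{n}4.png",cv2.resize(c["image"][y:y+h,x:x+w],None,fx=4,fy=4,interpolation=cv2.INTER_CUBIC)); np.savez(f"{n}4.npz",**c)
    if n=="top":
        W=cloud(c); D=W-C; K=np.stack([D@ex,D@ey,W[...,2]],-1); x,y,z=K[...,0],K[...,1],K[...,2]
        k=(x>64)&(x<84)&(z>164)&(z<180)&(abs(y)<200)
        ys=np.sort(y[k]); g=np.diff(ys); i=g.argmax(); print("nose..",ys[0],ys[i],"stop",ys[i+1],ys[-1],"gap",g[i])
        k=(abs(x-10)<25)&(z>180)&(z<200)&(abs(y)<100); print("handle",y[k].min(),y[k].max(),k.sum())
```

```text
t 12.65 kiln [  10.38 -253.37  303.91] yaw 0.313 Fk [-0.27 -0.31  0.31] gw 1.002
nose.. 27.765515763686707 46.57661979387838 stop 76.48121341136526 98.31690922786113 gap 29.90459361748688
handle -30.8683085513725 -14.924005571523436 82
```

View pics/top4.png

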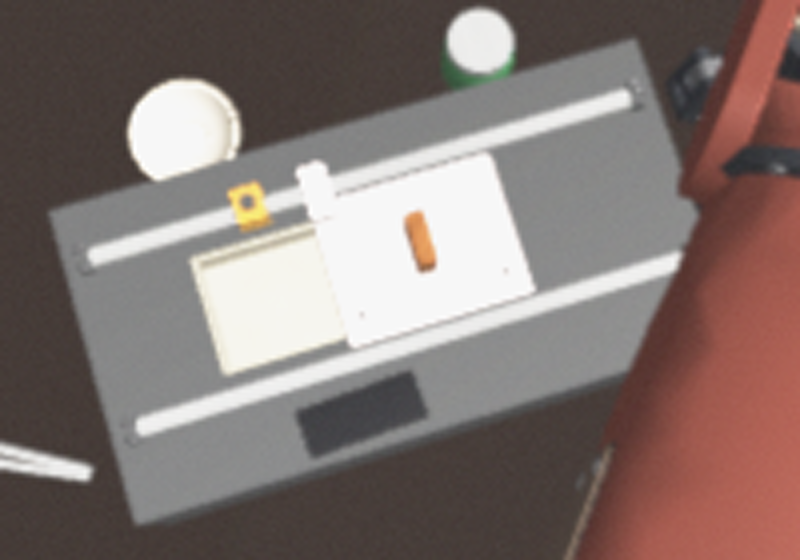

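View pics/scene4.png

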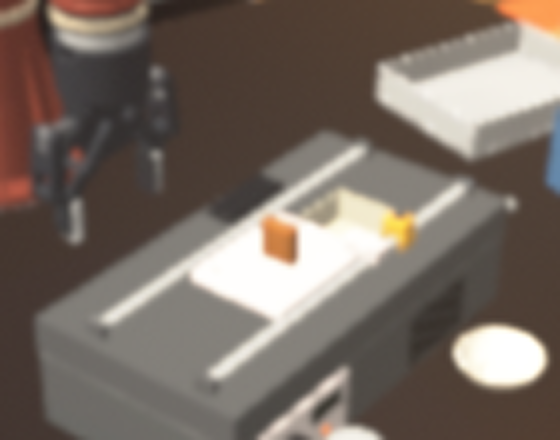

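The top view shows the nose's leading edge at about (308,165) and the stop's near edge at about (263,205). The gap between them measures 29.9 mm. The gripper is well clear, and the pad, dish and jar look unmoved.

```bash
python3 -c "
from h import *
print(hand_in()); st()"
```

```text
the job is handed in; nothing more can be done
None
the job is handed in; nothing more can be done
```

I slid the shutter by its handle, picked up the travel stop, and pushed until it clearly tightened. I then backed the shutter off, let go, moved the arm away and handed the job in at about 12.7 s.

- **Tightening:** drag while pushing the stop was about 3.3 N. Near the end it rose to about 9 N, at roughly 1.8 N per mm. That is about 5.5 N above drag, held for about 0.5 s and well under the 16 N forcing limit.
- **Noise:** wrist-force readings scattered by about 1 N. The last two readings in the tight spot were 7.9 and 9.2 N.
- **Final gap:** the top camera shows 29.9 mm between nose and stop, which agrees with the 29 to 30 mm I backed off.
- **Clearance:** the gripper is open and well away from the kiln. The stop was moved only by the nose, and the pad, dish and jar look unmoved in the last pictures. I did not measure the other bystanders again.
- **Vertical load:** while I held the handle there was about 5 N of vertical force at the wrist, which vanished when I let go. I don't think it affected the result.

None of the checks I made failed, and hand-in gave no verdict. My attempt to read the robot state afterwards was refused.

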